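# Lock a clog sole in the finishing jig

### The job

Fetch the wooden clog sole from its pigeonhole rack and lay it the same way up on the bed of the finishing jig, heel under the bridge and fully home against the heel stop. Then push the sprung plunger in towards the sole and swing its handle over into the holding notch, so that it stays locked in front of the toe when you let go. Leave the jar, bottle, hammer and shoe last standing or lying where they are.

Things in the scene. Friction and masses are not known exactly. Their poses are not given: they have to be found in the camera images.
- sole: Loose flat clog sole of pale wood, 162 mm long, 18 mm thick, 110 to 180 g. Origin on the underside, under its middle; x to the toe, z up. Waist: flat parallel sides 46 mm apart, x = -57 to +4 mm. Forepart: flat sides 56 mm apart, x = +4 to +54. It starts in the rack's channel, heel towards the mouth, heel end 3 to 13 mm inside it. Centre of mass about 86 mm from the heel end.
- sole_heel (a point): The sole's heel end (x = -80 mm), at half thickness. The heel is a half round of radius 23 mm.
- sole_toe (a point): The sole's toe end (x = +82 mm), at half thickness. The toe is a half round of radius 28 mm.
- rack: Fixed low wooden rack, 185 mm long, 90 wide. Its one channel, 62 mm wide, is floored 55 mm above the bench and open at the mouth (-x end); x runs into the rack, z up. Origin at bench level, 40 mm inside the mouth. Cheeks 14 mm thick stand on both sides right up to the mouth, tops 81 mm above the bench (8 above the sole's top): no room for fingers beside the sole.
- rack_mouth (a point): Middle of the front edge of the channel floor, 55 mm above the bench. The first 85 mm of the channel from here are open above, so the sole can be pressed on its top and drawn out of the mouth by friction until its heel overhangs enough to be pinched by the sides; the waxed floor is slippery (friction about 0.2).
- rack_roof (a point): Middle of the front edge of the roof, on its top, 93 mm above the bench, 85 mm inside the mouth. From here to the back the channel is covered.
- jig: Fixed finishing jig: dark steel bed 322 mm long, 100 wide, top 15 mm above the bench. Origin at bench level near its middle; x from the heel stop to the plunger, z up. With the plunger back, the bed is free from the bridge (x = -119 mm) to the plunger's face (x = +68): the sole is laid flat there, between the fences, and slid to the stop.
- jig_seat (a point): On the jig's bed (jig x = -65 mm, y = 0, z = 15): where the sole's origin is when the sole is fully home, sole x along jig x, toe to the plunger.
- jig_stop (a point): Foot of the heel stop's face (jig x = -145 mm, z = 15). From here two fences, 53 mm apart inside, 14 mm thick and 14 mm high over the bed, run to jig x = -70 beside the heel and waist: no fingers fit in there, so a sole going home is held by its forepart.
- jig_bridge (a point): Middle of the bridge's front edge, on its underside (jig x = -119 mm, 26 mm above the bed). The bridge is a 10 mm thick bar over the fences from the stop to here; the heel goes under it.
- slide (a joint): How far the plunger is pushed in towards the heel stop (jig -x), m: 0 back, 0.053 end of travel. A spring drives it back, 5.5 N at 0 rising to 10.5 N at 0.045. Only at 0.045 or more does the handle swing into the notch; let go there it rests at about 0.045, else it snaps back.
- swing (a joint): Swing of the plunger's handle about the plunger's axis, rad: 0 upright, growing towards the jig's -y side, end 0.9. Starts at 0 to 0.1. Unless the plunger is in by 0.045 the housing stops it at about 0.17. Slight friction (0.05 N m): it stays where it is left.
- grip (a point): Centre of the plunger handle's black round grip, 20 mm across, 40 mm long, along the handle, a 12 mm steel rod. This centre lies 85 mm from the plunger's axis, which runs along jig x at y = 0, 30 mm above the bench. Plunger back: jig x = 145 mm; pushing moves it to jig -x.
- jig_notch (a point): Middle of the holding notch (jig x = 95.5 mm, y = -23, z = 52): a 21 mm wide gap in the -y wall of the plunger's grey housing, which spans jig x = 79 to 165, y = -36 to 30 mm, and is 52 mm high over the bench.
- plunger_face (a point): Middle of the plunger's black rubber face, 36 mm wide, 22 high. Locked it stands at jig x = 23 mm, 6 mm clear of the toe of a sole that is fully home; it can push a sole home on its way.
- jar: Loose glass jar with white lid, 68 mm across, 85 mm high; origin under its centre. Leave alone.
- bottle: Loose amber bottle, 64 mm across, 160 mm high; origin under its centre. Leave alone.
- shoe_last: Loose wooden shoe last, about 200 mm long, 60 mm wide, 87 mm high; origin under its middle, toe to -x. Leave alone.
- hammer: Loose hammer lying flat, 200 mm long, x along its handle. Leave alone.

How it is judged:
By the outcome, as a careful person would: the job done as asked, in the order asked, and still so for the second after the job is handed in, with the robot touching nothing.
It also fails if it takes over 72 s, if anything falls off the work surface, if the arm or the gripper's body presses on something with over 40 N, if the wrist force passes 120 N, or if a joint passes its speed limit or range.

### The arm

A 6-joint arm with a two-finger parallel gripper is mounted at the origin on the work surface. World frame = base frame: x ahead of the robot, y to its left, z up, the work surface at z = 0. Lengths are in m, angles in rad, forces in N, time in s.
With the tool pointing down it reaches from about 0.375 to 0.9 m from the base axis. Payload 3.1 kg.
Tool frame: the origin (TCP) lies between the finger pads; the fingertips stand 22 mm ahead of it and the grasp point (between the pads) lies 3 mm ahead of it; z points along the fingers, y is the line along which they close (so a half turn about z gives the same grasp; the last joint's range is limited). The gripper opens to 87 mm and grips with 3 to 60 N. Pads are 19 mm wide; open, the fingers measure 117 mm over their backs; the gripper's body (75 mm by 190 mm) begins 51 mm behind the grasp point.
Start: joints at [-1.333, 0.527, 1.433, -0, 1.181, -0.178], TCP at [0.253, -0.571, 0.245] pointing down, gripper open.
Joint ranges: [-3.08, 3.08], [-0.75, 2.2], [0.22, 2.44], [-1.43, 4.57], [0, 2.65], [-2.85, 2.85]. Speed limits (rad/s): [2.79, 2.79, 3.14, 3.14, 3.14, 3.14].

### API

Orientations are given as a unit quaternion [x, y, z, w].
In Python, from rig import get_obs, camera, get_calibration, hand_in, cut_out gives the robot as it stands.
- The arm moves only by the shell command python3 -m inch 'ROWS' [OPENING] [FORCE]. ROWS is JSON, one flat list of numbers, 6 for each row, row after row: the shift along the tool's x, y, z scaled (see below), then the turn, a rotation vector about the tool's x, y, z scaled (see below). A call has 1 to 20 rows; each row is the pose to reach, as a shift and turn from the pose commanded when the call began, along the tool's axes at that moment; what a row does not reach only later rows make up. The controller multiplies each number of a shift by 0.08 m and each number of a turn by 90 degrees. A row lasts 1/12 s, in which the tool goes at most 41.7 mm and 7.16 degrees, less where a joint would pass 70% of its speed; a pose out of reach is approached as far as the arm can. A call with a number of a shift or a turn outside -1 to 1 is refused whole. A call with a gripper value outside its range is refused whole. OPENING is the finger opening in mm, from 0 to 87, set as the call begins (- or left out, the last holds). The fingers move at their own pace and stop on an object; FORCE is the grip in N (left out, the last holds). Time passes only in rows, so rows that repeat a pose let the fingers close. It gives the time, the measured TCP pose, the force, the opening and the grip force at its end, in the units of the state.
- get_obs(): the state, without advancing time (a new reading comes with each control period).
- camera(name): name is "scene" or "side" or "wrist"; returns the picture (384x512x3 uint8, red, green, blue); there is no depth.
- get_calibration(name): a dict with "vertical_fov" (degrees; the focal length in pixels is half the picture's height over the tangent of half this angle, whatever the lens; pixels are square), "cx", "cy" (the principal point, pixels), "D" ([k1, k2, p1, p2, k3] as OpenCV has them; the pictures are not rectified), "T" (4x4, takes a point from camera to world coordinates). Camera axes: x right, y down, z forward; pixel columns grow to the right and rows downward; lengths in m; the calibration is good to about 2 mm. A picture is of the moment at which its call begins: read the wrist's pose just before it. get_calibration takes no time and is no camera call; for the wrist camera it gives the pose at the moment of the call.
- hand_in(): hands the job in; it is judged then, once.
Trained networks look in the newest picture that a camera, given by its name, has taken for a name from the list of things; names that differ only in an ending like _2 or _b are one class to them, and where a whole thing is asked for, a point or a joint stands for the part that bears it (a point fixed in the world has none). Each returns a list of dicts, best first, with "conf" (0 to 1); they miss things now and then, are a little off and sometimes report something else, mostly with a low value. They report only what shows in the picture. A call takes as long as a camera call.
- cut_out(camera, thing): "region" (384x512 bool, what is visible of it) and "bbox" ([left, top, right, bottom] in pixels, round what is visible of it).
The state is a dict: "time": time; "q": joint angles; "joint_velocities": joint speeds; "joint_torque": joint torques, N m; "position": TCP position; "tool_rot": TCP orientation; "ft_force": force on the tool from outside, world axes, zero at the start; "moment": the same for the moment, N m; "grip_width": finger opening in m; "grip_force": force on a finger pad.
Only numpy, scipy, OpenCV 4.12 (cv2) and the standard library are available. Lean on these libraries where they do the work, as an engineer would, in place of code of your own. Each camera call takes 0.05 s, during which the arm holds its last target. There are 200 camera calls.

## Working session

There is one attempt and no reset: what is moved stays moved. The work goes in short steps, Python scripts to look and compute and a shell command to move; the robot and the scene stay as the last step left them, time stands still between calls to the robot, and variables do not carry over. Pictures are saved under pics/ and viewed, at most 10 in all, crops included, and the job is handed in when it is done.

```bash
ls; mkdir -p pics; cat > h.py <<'E'
import numpy as np, cv2
from rig import *
from scipy.spatial.transform import Rotation as R
def save(n,f):
    im=camera(n); cv2.imwrite('pics/'+f,im[:,:,::-1]); return im
def K(c):
    f=192/np.tan(np.radians(c['vertical_fov'])/2)
    return np.array([[f,0,c['cx']],[0,f,c['cy']],[0,0,1.]])
def ray(c,px):
    p=cv2.undistortPoints(np.array(px,float).reshape(-1,1,2),K(c),np.array(c['D'],float)).reshape(-1,2)
    T=np.array(c['T']); d=np.c_[p,np.ones(len(p))]@T[:3,:3].T
    return T[:3,3],d
def onz(c,px,z):
    o,d=ray(c,px); return o+d*((z-o[2])/d[:,2])[:,None]
def proj(c,P):
    T=np.linalg.inv(np.array(c['T'])); P=np.array(P,float).reshape(-1,3)
    q=P@T[:3,:3].T+T[:3,3]
    return cv2.projectPoints(q,np.zeros(3),np.zeros(3),K(c),np.array(c['D'],float))[0].reshape(-1,2)
E
python3 - <<'E'
from h import *
import numpy as np
np.set_printoptions(precision=4,suppress=True)
for n in['scene','side','wrist']:
    save(n,n+'0.png'); c=get_calibration(n); print(n,c['vertical_fov'],c['D'],np.array(c['T']).round(3).tolist())
    for t in['sole','rack','jig','grip','jar','bottle','shoe_last','hammer']:
        r=cut_out(n,t); print(t,[(round(a['conf'],2),a['bbox']) for a in r[:2]])
o=get_obs();print(o['time'],o['position'],o['tool_rot'])
a=[cv2.imread(f'pics/{n}0.png') for n in['scene','side']]
E
```

```text
pics
scene 55.354026464046285 [-0.0901  0.      0.      0.      0.    ] [[-0.721, 0.462, -0.516, 1.173], [0.693, 0.483, -0.535, 0.582], [0.002, -0.744, -0.669, 0.791], [0.0, 0.0, 0.0, 1.0]]
sole [(0.82, [331.9, 205.7, 352.6, 222.0])]
rack [(0.95, [302.3, 197.3, 365.6, 270.7])]
jig [(0.83, [206.4, 107.7, 273.2, 182.1])]
grip [(0.6, [213.7, 109.8, 220.3, 130.1]), (0.42, [204.9, 107.6, 272.9, 183.6])]
jar [(0.62, [331.1, 209.5, 351.9, 222.0])]
bottle [(0.64, [211.6, 184.1, 237.8, 236.8])]
shoe_last [(0.75, [254.5, 243.4, 322.3, 299.0]), (0.52, [203.8, 108.9, 271.6, 184.6])]
hammer [(0.81, [160.4, 167.5, 202.7, 208.0])]
side 51.92522453879916 [-0.1154  0.      0.      0.      0.    ] [[-0.997, -0.049, 0.066, 0.575], [-0.082, 0.666, -0.742, 0.745], [-0.007, -0.744, -0.668, 0.764], [0.0, 0.0, 0.0, 1.0]]
sole [(0.71, [283.3, 265.5, 318.7, 286.5])]
rack [(0.85, [232.1, 254.5, 324.0, 316.9])]
jig [(0.75, [272.7, 101.3, 329.6, 202.6])]
grip [(0.52, [285.0, 264.4, 319.8, 285.5])]
jar [(0.88, [236.9, 186.5, 261.3, 225.5]), (0.37, [283.1, 264.5, 318.6, 286.7])]
bottle [(0.81, [199.5, 169.4, 225.7, 227.3])]
shoe_last []
hammer [(0.79, [202.2, 136.0, 235.3, 183.3])]
wrist 71.72364770373858 [-0.0223  0.      0.      0.      0.    ] [[0.405, -0.88, -0.249, 0.322], [-0.914, -0.389, -0.111, -0.542], [0.001, 0.273, -0.962, 0.385], [0.0, 0.0, 0.0, 1.0]]
sole []
rack []
jig []
grip []
jar []
bottle []
shoe_last []
hammer []
1.35 [ 0.253  -0.5715  0.2445] [ 0.9784  0.2069 -0.     -0.    ]
```

View pics/scene0.png

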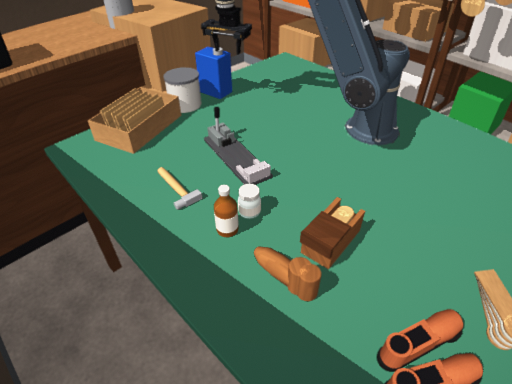

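View pics/side0.png

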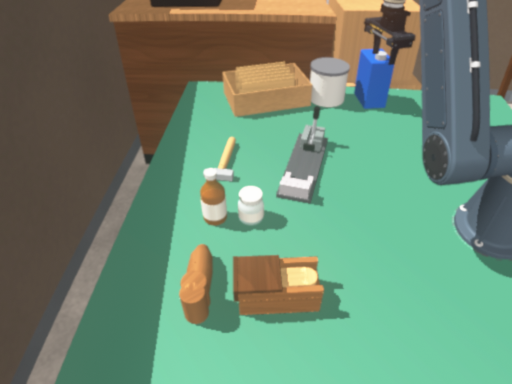

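Scene: rack at about (333,232) with its mouth towards the robot, jig from heel stop (258,172) to handle (216,118). Side view: rack mouth at (320,285), jig from bridge (297,185) to grip (317,115).

```bash
python3 - <<'E'
from h import *
np.set_printoptions(precision=3,suppress=True)
c=get_calibration('scene');s=get_calibration('side')
print('sc rack corners top front',onz(c,[(330,202),(364,206)],.081),'roof back',onz(c,[(302,235)],.093))
print('sd rack front ',onz(s,[(318,261),(321,290)],.081),onz(s,[(233,262),(239,291)],.093))
print('jig sc corners',onz(c,[(245,182),(272,175),(206,137)],.01))
print('jig sd',onz(s,[(280,191),(311,195),(328,135)],.01))
print('grip',onz(c,[(217,112)],.13),onz(s,[(318,112)],.13))
for n,p in(('jar',(249,212)),('bottle',(226,231))):print(n,onz(c,[p],0))
print(onz(s,[(251,218),(214,220),(219,178),(233,140),(196,315),(205,250)],0.01))
E
```

```text
sc rack corners top front [[0.523 0.188 0.081]
 [0.467 0.264 0.081]] roof back [[0.68  0.22  0.093]]
sd rack front  [[0.491 0.202 0.081]
 [0.487 0.277 0.081]] [[0.673 0.228 0.093]
 [0.652 0.299 0.093]]
jig sc corners [[ 0.584 -0.101  0.01 ]
 [ 0.496 -0.066  0.01 ]
 [ 0.517 -0.398  0.01 ]]
jig sd [[ 0.583 -0.1    0.01 ]
 [ 0.495 -0.09   0.01 ]
 [ 0.43  -0.401  0.01 ]]
grip [[ 0.493 -0.347  0.13 ]] [[ 0.477 -0.346  0.13 ]]
jar [[0.661 0.001 0.   ]]
bottle [[0.76  0.011 0.   ]]
[[ 0.656  0.013  0.01 ]
 [ 0.753  0.028  0.01 ]
 [ 0.767 -0.145  0.01 ]
 [ 0.75  -0.346  0.01 ]
 [ 0.747  0.313  0.01 ]
 [ 0.759  0.132  0.01 ]]
```

```bash
A='[0.4,-0.35,0,0,0,0,0.88,-0.7,0,0,0,0,0.88,-0.7,0,0,0,0]'
python3 -m inch '[0.4,-0.35,0,0,0,0,0.88,-0.7,0,0,0,0,0.88,-0.7,0,0,0,0]' 0 20
python3 -m inch '[0.4,-0.35,0,0,0,0,0.88,-0.7,0,0,0,0,0.88,-0.7,0,0,0,0]'
python3 -m inch '[0.4,-0.35,0,0,0,0,0.88,-0.7,0,0,0,0,0.88,-0.7,0,0,0,0]'
python3 -m inch '[0.4,-0.35,0,0,0,0,0.88,-0.7,0,0,0,0,0.88,-0.7,0,0,0,0,0.88,-0.7,0,0,0,0]'
python3 - <<'E'
from h import *
c=get_calibration('wrist'); im=save('wrist','w1.png')
print(get_obs()['time'],[(t,[(round(a['conf'],2),a['bbox']) for a in cut_out('wrist',t)[:2]]) for t in['jig','grip','plunger_face','rack','sole']])
import json; json.dump({k:np.array(v).tolist() for k,v in c.items()},open('w1.json','w'))
E
```

```text
time: 1.6
position: [0.2964, -0.4853, 0.244]
tool_rot: [0.978, 0.208, 0.001, -0.004]
ft_force: [-0.6, 0.2, 1.1]
grip_width: 0.0744
grip_force: 0.0
time: 1.85
position: [0.3378, -0.4058, 0.2443]
tool_rot: [0.978, 0.209, 0.0, -0.003]
ft_force: [-0.8, -0.4, -0.8]
grip_width: 0.0549
grip_force: 0.0
time: 2.1
position: [0.3793, -0.3269, 0.2444]
tool_rot: [0.978, 0.209, 0.0, -0.002]
ft_force: [0.1, 0.2, -0.6]
grip_width: 0.0353
grip_force: 0.0
time: 2.43
position: [0.4207, -0.2509, 0.2447]
tool_rot: [0.978, 0.209, 0.0, 0.0]
ft_force: [0.5, 0.3, -0.8]
grip_width: 0.0081
grip_force: 0.0
2.4833 [('jig', [(0.63, [145.4, 0.0, 405.1, 200.1])]), ('grip', [(0.74, [355.9, 160.6, 405.3, 199.2])]), ('plunger_face', [(0.84, [305.9, 121.9, 406.4, 199.6]), (0.7, [358.0, 162.6, 404.5, 197.3])]), ('rack', [(0.63, [359.1, 164.7, 408.1, 199.2])]), ('sole', [])]
```

View pics/w1.png

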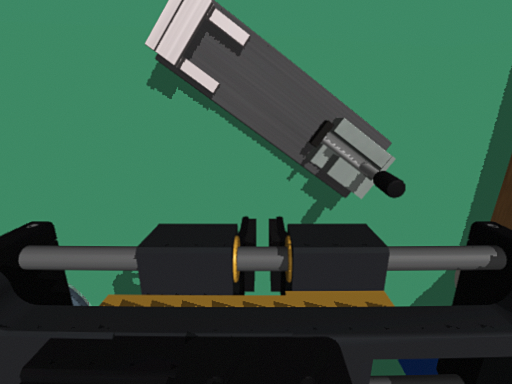

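Wrist view: jig runs from bridge (185,30) to housing (350,160), fences at (230,27) and (200,76), grip end at (397,186). I'll rectify it onto the bed plane.

```bash
cat >> h.py <<'E'
def rect(c,im,z,x0,y0,ang,L,W,s=2):
    # image: u along direction ang from (x0,y0), v to its right (clockwise); s px/mm
    u,v=np.meshgrid(np.arange(int(L*s)),np.arange(int(W*s))); u=u/s/1e3; v=(v/s-W/2)/1e3
    d=np.array([np.cos(ang),np.sin(ang)]); r=np.array([d[1],-d[0]])
    P=np.stack([x0+u*d[0]+v*r[0],y0+u*d[1]+v*r[1],u*0+z],-1)
    m=proj(c,P).reshape(P.shape[:2]+(2,)).astype(np.float32)
    return cv2.remap(im,m[...,0],m[...,1],cv2.INTER_CUBIC)
def unrect(p,x0,y0,ang,W,s=2):
    u=p[0]/s/1e3; v=(p[1]/s-W/2)/1e3; d=np.array([np.cos(ang),np.sin(ang)]); r=np.array([d[1],-d[0]])
    return np.array([x0,y0])+u*d+v*r
E
python3 - <<'E'
from h import *
import json
c=json.load(open('w1.json')); im=cv2.imread('pics/w1.png')
print(onz(c,[(165,62),(347,197),(212,2),(395,145)],.015).round(4).tolist())
r=rect(c,im,.015,.545,-.06,np.radians(-102),400,180); 
for i in range(0,800,50): cv2.line(r,(i,0),(i,8),(0,0,255),1)
for i in range(0,360,20): cv2.line(r,(0,i),(8,i),(0,0,255),1)
cv2.imwrite('pics/r1.png',r)
E
```

```text
[[0.4987, -0.0801, 0.015], [0.4349, -0.3817, 0.015], [0.5862, -0.1106, 0.015], [0.5288, -0.4061, 0.015]]
```

View pics/r1.png

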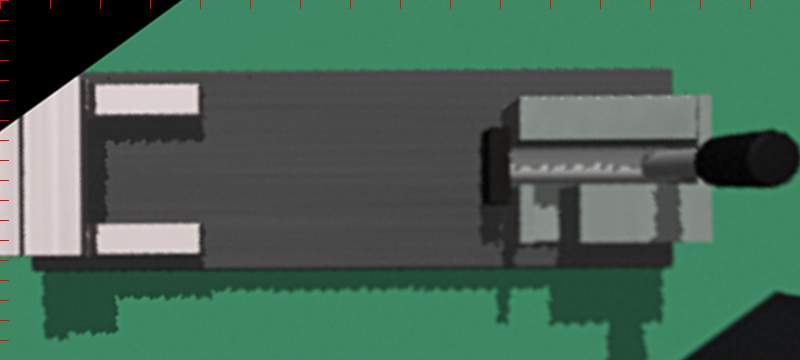

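Rectified: bed edges at v=71/268, plunger end u=671, heel end u=33, fence ends u=200 (raised), bridge front edge u=82 (raised), handle in line.

```bash
python3 - <<'E'
from h import *
import json
c=json.load(open('w1.json')); a=np.radians(-102)
def at(p,z):
    w=unrect(p,.545,-.06,a,180); px=proj(c,[[*w,.015]]); return onz(c,px,z)[0]
o=np.array([.545,-.06]);d=np.array([np.cos(a),np.sin(a)]);l=np.array([-d[1],d[0]])
for n,p,z in [('fenceL top end inner',(200,115),.029),('fence end outer',(200,85),.029),('fenceR inner',(200,223),.029),('fenceR outer',(200,254),.029),('bridge front',(82,168),.051),('bedend',(671,169),.015),('bedheel',(33,250),.015),('hous front l',(520,97),.052),('hous front r',(520,242),.052),('hous back',(711,170),.052),('notch a',(559,215),.052),('notch b',(579,215),.052),('hous l b',(697,97),.052),('hous r b',(711,242),.052),('griptip',(775,158),.135)]:
    q=at(p,z); e=q[:2]-o; print(n,q.round(4),'u %.1f lat(+y) %.1f'%(e@d*1e3,e@l*1e3))
E
```

```text
fenceL top end inner [ 0.5535 -0.1667  0.029 ] u 102.6 lat(+y) 30.5
fence end outer [ 0.5676 -0.1697  0.029 ] u 102.6 lat(+y) 44.9
fenceR inner [ 0.5027 -0.1559  0.029 ] u 102.6 lat(+y) -21.5
fenceR outer [ 0.4881 -0.1528  0.029 ] u 102.6 lat(+y) -36.4
bridge front [ 0.5372 -0.1129  0.051 ] u 53.4 lat(+y) 3.4
bedend [ 0.4806 -0.3893  0.015 ] u 335.5 lat(+y) 5.5
bedheel [ 0.5073 -0.0689  0.015 ] u 16.5 lat(+y) -35.0
hous front l [ 0.5273 -0.3127  0.052 ] u 250.9 lat(+y) 35.3
hous front r [ 0.4635 -0.2992  0.052 ] u 250.9 lat(+y) -30.0
hous back [ 0.4773 -0.39    0.052 ] u 336.8 lat(+y) 2.4
notch a [ 0.4717 -0.3189  0.052 ] u 268.4 lat(+y) -17.9
notch b [ 0.4699 -0.3277  0.052 ] u 277.4 lat(+y) -17.9
hous l b [ 0.5108 -0.3907  0.052 ] u 330.5 lat(+y) 35.3
hous r b [ 0.4456 -0.3832  0.052 ] u 336.8 lat(+y) -30.0
griptip [ 0.4798 -0.3698  0.135 ] u 316.6 lat(+y) 0.6
```

```bash

python3 -m inch '[0.4,-0.5,0,0,0,0,0.81,-1,0,0,0,0,0.81,-1,0,0,0,0]' >/dev/null
python3 -m inch '[0.4,-0.5,0,0,0,0,0.81,-1,0,0,0,0,0.81,-1,0,0,0,0]' >/dev/null
python3 -m inch '[0.4,-0.5,0,0,0,0,0.81,-1,0,0,0,0,0.81,-1,0,0,0,0]' >/dev/null
python3 -m inch '[0.4,-0.5,0,0,0,0,0.81,-1,0,0,0,0,0.81,-1,0,0,0,0]' 
python3 -m inch '[0.4,-0.5,0,0,0,-0.08,0.81,-1,0,0,0,-0.16,0.81,-1,0,0,0,-0.24,0.81,-1,0,0,0,-0.32,0.81,-1,0,0,0,-0.4,0.81,-1,0,0,0,-0.48,0.81,-1,0,0,0,-0.56,0.81,-1,0,0,0,-0.64,0.81,-1,0,0,0,-0.72,0.81,-1,0,0,0,-0.8,0.81,-1,0,0,0,-0.88,0.81,-1,0,0,0,-0.911]'
python3 -m inch '[0,0,0,0,0,-0.08,0,0,0,0,0,-0.16,0,0,0,0,0,-0.24,0,0,0,0,0,-0.32,0,0,0,0,0,-0.4,0,0,0,0,0,-0.48,0,0,0,0,0,-0.56,0,0,0,0,0,-0.64,0,0,0,0,0,-0.72,0,0,0,0,0,-0.8,0,0,0,0,0,-0.88,0,0,0,0,0,-0.911,0,0,0,0,0,-0.911]'
python3 - <<'E'
from h import *
import json
c=get_calibration('wrist'); im=save('wrist','w2.png')
json.dump({k:np.array(v).tolist() for k,v in c.items()},open('w2.json','w'))
r=rect(c,im[:,:,::-1],.055,.43,.23,np.radians(8),200,150,3)
for i in range(0,600,30): cv2.line(r,(i,0),(i,8),(0,0,255),1)
for i in range(0,450,30): cv2.line(r,(0,i),(8,i),(0,0,255),1)
v=np.zeros((450,800,3),np.uint8); v[:,:600]=r; v[:150,600:]=cv2.resize(im[:,:,::-1],(200,150)); cv2.imwrite('pics/r2.png',v)
o=get_obs();print(o['time'],o['position'],R.from_quat(o['tool_rot']).as_matrix().round(3).tolist())
E
```

```text
time: 3.73
position: [0.5288, 0.1476, 0.2447]
tool_rot: [0.978, 0.207, 0.001, -0.001]
ft_force: [-0.0, -0.4, 0.9]
grip_width: 0.0003
grip_force: 0.0
time: 4.73
position: [0.5549, 0.2429, 0.2443]
tool_rot: [0.601, 0.799, -0.0, -0.0]
ft_force: [0.3, 0.1, -0.0]
grip_width: 0.0006
grip_force: 0.0
time: 5.82
position: [0.5549, 0.243, 0.2443]
tool_rot: [-0.068, 0.998, -0.0, -0.0]
ft_force: [-0.0, -0.4, -0.1]
grip_width: 0.0004
grip_force: 0.0
5.8667 [0.55481701 0.24313283 0.24433101] [[-0.991, -0.134, -0.0], [-0.134, 0.991, -0.0], [0.0, -0.0, -1.0]]
```

View pics/r2.png

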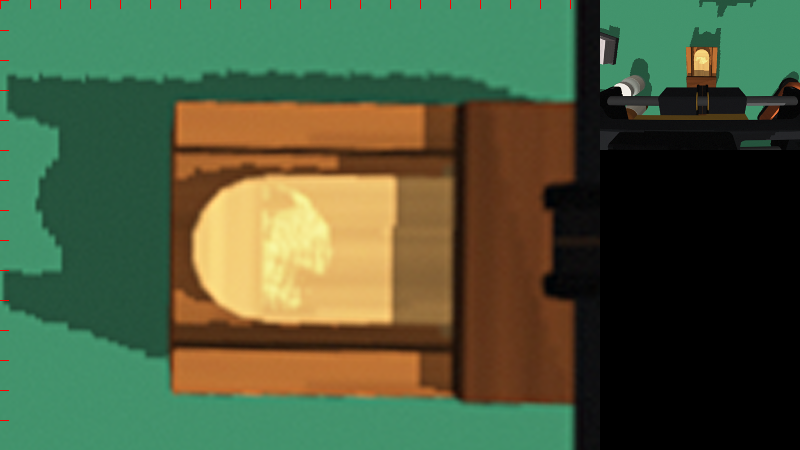

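Rectified rack: cheek fronts u=174, cheeks outer v=101/394, inner 150/347, roof front u=459, sole heel tip u=192, sole sides v=175/323.

```bash
python3 - <<'E'
from h import *
import json
c=json.load(open('w2.json')); a=np.radians(8)
o=np.array([.43,.23]);d=np.array([np.cos(a),np.sin(a)]);l=np.array([-d[1],d[0]])
for n,p,z in [('front top',(174,101),.081),('ft',(172,393),.081),('in',(174,150),.081),('in',(172,347),.081),('in2',(455,150),.081),('in2',(455,346),.081),('out2',(420,101),.081),('out2',(420,396),.081),('roof',(459,101),.093),('roof',(459,400),.093),('heel',(192,249),.073),('side',(380,175),.073),('side',(380,323),.073),('floorfront',(172,249),.055)]:
    w=unrect(p,*o,a,150,3); q=onz(c,proj(c,[[*w,.055]]),z)[0]; e=q[:2]-o; print(n,q.round(4),'u %.1f lat %.1f'%(e@d*1e3,e@l*1e3))
E
```

```text
front top [0.4816 0.2753 0.081 ] u 57.5 lat 37.7
ft [0.4935 0.1865 0.081 ] u 56.8 lat -52.0
in [0.4837 0.2604 0.081 ] u 57.5 lat 22.7
in [0.4916 0.2005 0.081 ] u 56.8 lat -37.8
in2 [0.5692 0.2724 0.081 ] u 143.7 lat 22.7
in2 [0.5776 0.2128 0.081 ] u 143.7 lat -37.5
out2 [0.5565 0.2859 0.081 ] u 133.0 lat 37.7
out2 [0.5691 0.1961 0.081 ] u 133.0 lat -52.9
roof [0.5649 0.2853 0.093 ] u 141.3 lat 36.0
roof [0.5772 0.198  0.093 ] u 141.3 lat -52.2
heel [0.4938 0.2311 0.073 ] u 63.3 lat -7.8
side [0.5492 0.2624 0.073 ] u 122.5 lat 15.5
side [0.5557 0.2162 0.073 ] u 122.5 lat -31.1
floorfront [0.4879 0.2301 0.055 ] u 57.3 lat -8.0
```

```bash

python3 -m inch '[0,-0.041,0.5,0,0,0,0,-0.041,1,0,0,0,0,-0.041,1,0,0,0]' >/dev/null
python3 -m inch '[0,0,0.4,0,0,0,0,0,0.8,0,0,0,0,0,0.8,0,0,0,0,0,0.8,0,0,0]'
python3 -m inch '[0,0,0.03,0,0,0,0,0,0.06,0,0,0,0,0,0.06,0,0,0,0,0,0.06,0,0,0]'
python3 -m inch '[0,0,0.02,0,0,0,0,0,0.04,0,0,0,0,0,0.04,0,0,0]'
```

```text
time: 6.45
position: [0.5546, 0.2407, 0.1007]
tool_rot: [-0.068, 0.998, -0.0, -0.001]
ft_force: [1.0, 0.2, 0.5]
grip_width: 0.0001
grip_force: 0.0
time: 6.78
position: [0.5552, 0.2412, 0.0972]
tool_rot: [-0.069, 0.998, 0.0, 0.001]
ft_force: [-0.2, -0.7, 0.5]
grip_width: 0.0006
grip_force: 0.0
time: 7.03
position: [0.5553, 0.2413, 0.0954]
tool_rot: [-0.069, 0.998, 0.0, 0.001]
ft_force: [-2.5, -1.4, 13.7]
grip_width: 0.0004
grip_force: 6.8
```

```bash

python3 -m inch '[0.02,0,0.01,0,0,0,0.08,0,0.01,0,0,0,0.16,0,0.01,0,0,0,0.24,0,0.01,0,0,0,0.32,0,0.01,0,0,0,0.4,0,0.01,0,0,0,0.48,0,0.01,0,0,0,0.56,0,0.01,0,0,0,0.6,0,0.01,0,0,0,0.6,0,0.01,0,0,0]'
python3 -m inch '[0,0,-0.2,0,0,0,-0.3,0,-0.2,0,0,0,-0.6,0,-0.2,0,0,0,-0.6,0,-0.2,0,0,0]'
python3 - <<'E'
from h import *
c=get_calibration('wrist'); im=camera('wrist'); a=np.radians(8)
r=rect(c,im,.073,.38,.2225,a,200,60,2)
R_=r.astype(int); g=(R_[...,0]-R_[...,2])  # r-b
cut=cut_out('wrist','sole')
o=np.array([.38,.2225]);d=np.array([np.cos(a),np.sin(a)])
if cut:
    for k in cut[:2]:
        ys,xs=np.nonzero(k['region']); P=onz(c,np.c_[xs,ys],.073)[:,:2]-o; u=P@d*1e3; l=P@np.array([-d[1],d[0]])*1e3
        print(k['conf'],k['bbox'],'heel u',np.percentile(u,[0,1,99,100]),'lat',np.percentile(l,[1,99]))
print('mouth u',((np.array([.4875,.2305])-o)@d)*1e3, get_obs()['position'])
E
```

```text
time: 7.87
position: [0.5123, 0.2356, 0.0954]
tool_rot: [-0.069, 0.998, 0.001, 0.007]
ft_force: [2.6, 0.5, 12.6]
grip_width: 0.0005
grip_force: 6.2
time: 8.2
position: [0.5585, 0.2416, 0.1088]
tool_rot: [-0.068, 0.998, 0.001, 0.002]
ft_force: [-0.2, 0.6, 1.1]
grip_width: 0.0007
grip_force: 0.0
0.81 [220.0, 51.9, 300.2, 227.2] heel u [ 69.12618999  71.92806097 178.40499842 180.7253173 ] lat [-33.75911073  19.29287218]
mouth u 107.56720219739934 [0.55451771 0.24094289 0.10768238]
```

```bash

python3 -m inch '[0,0,0.1,0,0,0,0,0,0.16,0,0,0,0,0,0.2,0,0,0,0,0,0.2,0,0,0]'
python3 -m inch '[0.02,0,0.0,0,0,0,0.08,0,0.0,0,0,0,0.16,0,0.0,0,0,0,0.24,0,0.0,0,0,0,0.32,0,0.0,0,0,0,0.4,0,0.0,0,0,0,0.48,0,0.0,0,0,0,0.5,0,0.0,0,0,0,0.5,0,0.0,0,0,0]'
python3 -m inch '[0,0,-0.2,0,0,0,0,0,-0.7,0,0,0,-0.7,0,-0.7,0,0,0,-0.7,0,-0.7,0,0,0,-0.7,0,-0.7,0,0,0]' 80
python3 - <<'E'
from h import *
c=get_calibration('wrist'); im=camera('wrist'); a=np.radians(8)
cut=cut_out('wrist','sole')
o=np.array([.4875,.2305]);d=np.array([np.cos(a),np.sin(a)])
for k in cut[:2]:
        ys,xs=np.nonzero(k['region']); P=onz(c,np.c_[xs,ys],.073)[:,:2]-o; u=P@d*1e3; l=P@np.array([-d[1],d[0]])*1e3
        print(k['conf'],k['bbox'],'heel u',np.percentile(u,[0,1]))
        for uu in(-60,-40,-20): m=abs(u-uu)<2; print(uu,np.percentile(l[m],[1,99]))
p=get_obs()['position'][:2]-o;print(get_obs()['position'],p@d,p@[-d[1],d[0]])
E
```

```text
time: 8.63
position: [0.5534, 0.2409, 0.0953]
tool_rot: [-0.069, 0.998, -0.0, -0.0]
ft_force: [-6.5, -2.7, 25.6]
grip_width: 0.0002
grip_force: 12.7
time: 9.38
position: [0.5206, 0.2368, 0.0954]
tool_rot: [-0.069, 0.998, 0.001, 0.008]
ft_force: [4.7, 0.6, 15.6]
grip_width: -0.0
grip_force: 7.8
time: 9.8
position: [0.5742, 0.2436, 0.1487]
tool_rot: [-0.068, 0.998, 0.0, 0.003]
ft_force: [0.4, 0.6, -0.0]
grip_width: 0.026
grip_force: 0.0
0.73 [224.3, 0.0, 298.1, 205.9] heel u [-64.85463349 -63.52212168]
-60 [-17.74548199  18.61810126]
-40 [-21.17147399  22.89516699]
-20 [-21.82948361  22.41509311]
[0.5688853  0.24287869 0.14668085] 0.08231603942276551 0.00093157363988667
```

```bash

python3 -m inch '[0.5,0,0,0,0,0,1,0,0,0,0,0,1,0,0,0,0,0]' 80 >/dev/null
python3 -m inch '[0.2,0,0,0,0,0,0.2,0,0,0,0,0,0.2,0,0.4,0,0,0,0.2,0,0.7,0,0,0,0.2,0,0.83,0,0,0,0.2,0,0.83,0,0,0]'
python3 - <<'E'
from h import *
a=np.radians(8);o=np.array([.4875,.2305]);d=np.array([np.cos(a),np.sin(a)])
p=get_obs()['position'][:2]-o;print(get_obs()['position'],p@d,p@[-d[1],d[0]])
E
```

```text
time: 10.65
position: [0.4733, 0.2296, 0.0788]
tool_rot: [-0.069, 0.998, -0.001, -0.003]
ft_force: [-0.6, -0.7, 0.6]
grip_width: 0.0796
grip_force: 0.0
[0.4733149  0.22958555 0.07882286] -0.014174320500460894 0.0010686389383630882
```

Position is as planned. Close and draw out with a slight lift.

```bash

python3 -m inch '[0,0,-0.01,0,0,0,0,0,-0.01,0,0,0,0,0,-0.01,0,0,0,0,0,-0.01,0,0,0,0,0,-0.01,0,0,0,0,0,-0.01,0,0,0,0,0,-0.01,0,0,0]' 40 45
python3 -m inch '[0.2,0,-0.02,0,0,0,0.4,0,-0.03,0,0,0,0.6,0,-0.04,0,0,0,0.8,0,-0.05,0,0,0,0.9,0,-0.05,0,0,0,0.9,0,-0.05,0,0,0]'
python3 - <<'E'
from h import *
save('side','s3.png'); o=get_obs(); print(o['q'].round(2))
im=cv2.imread('pics/s3.png'); cv2.imwrite('pics/s3c.png',cv2.resize(im[200:340,220:420],(800,560)))
E
```

```text
time: 11.23
position: [0.4756, 0.2301, 0.0827]
tool_rot: [-0.069, 0.998, 0.0, 0.0]
ft_force: [-0.2, -0.6, 3.0]
grip_width: 0.0456
grip_force: 45.0
time: 11.73
position: [0.4018, 0.22, 0.0861]
tool_rot: [-0.069, 0.998, -0.0, -0.001]
ft_force: [-0.0, -0.1, -1.7]
grip_width: 0.0453
grip_force: 45.0
[ 0.26  0.6   1.97  0.    0.57 -1.45]
```

View pics/s3c.png

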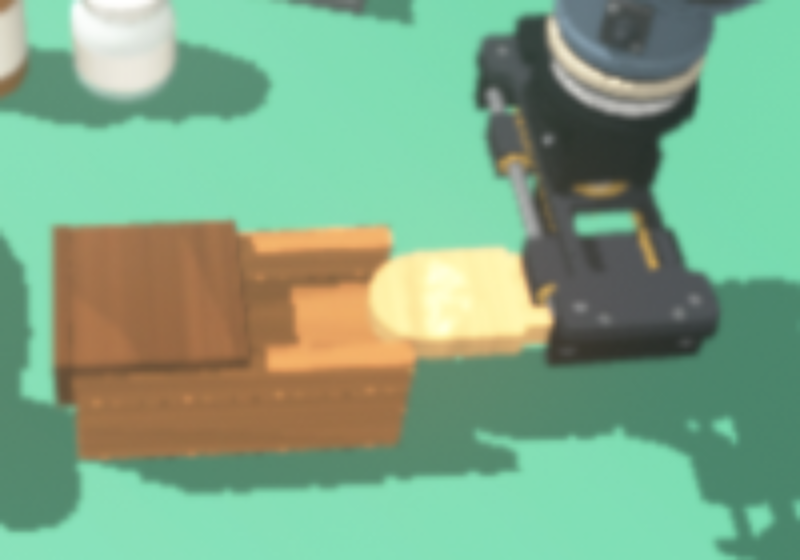

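Sole is pinched by the waist and level, toe still hovering in the mouth around (380,290). Lift, then measure it in hand.

```bash

python3 -m inch '[0,0,-0.4,0,0,0,0,0,-0.8,0,0,0,0,0,-1,0,0,0,0,0,-1,0,0,0,0,0,-1,0,0,0]'
python3 - <<'E'
from h import *
c=get_calibration('wrist'); ob=get_obs(); camera('wrist')
Rm=R.from_quat(ob['tool_rot']).as_matrix(); p=np.array(ob['position'])
k=cut_out('wrist','sole')
for k in k[:1]:
    ys,xs=np.nonzero(k['region']); P=(onz(c,np.c_[xs,ys],p[2]-.0097)-p)@Rm*1e3
    print(k['conf'],k['bbox'],'tool x heel',P[:,0].max())
    for x in range(10,60,5):
        m=abs(P[:,0]-x)<1
        if m.any(): print(x,P[m,1].min().round(1),P[m,1].max().round(1))
a=np.radians(-101.8);d0=np.radians(-102);d=np.array([np.cos(a),np.sin(a)])
J=np.array([.545,-.06])+.172*np.array([np.cos(d0),np.sin(d0)])+.005*np.array([-np.sin(d0),np.cos(d0)])
print('J',J); t=J-.051*d; e=np.array([*t,.2])-p
print('pos',p,'yaw',np.degrees(np.arctan2(Rm[1,0],Rm[0,0])),'target',t,'tool shift',(Rm.T@e).round(4))
E
```

```text
time: 12.2
position: [0.406, 0.2207, 0.167]
tool_rot: [-0.068, 0.998, 0.0, 0.002]
ft_force: [0.5, -0.2, -1.7]
grip_width: 0.0456
grip_force: 45.0
0.71 [219.5, 141.3, 305.9, 294.5] tool x heel 60.74565638184015
10 -23.8 22.7
15 -23.6 22.6
20 -22.8 23.0
25 -23.1 22.7
30 -23.0 23.1
35 -23.3 23.5
40 -22.0 22.1
45 -20.6 21.4
50 -18.2 18.3
55 -14.6 15.3
J [ 0.51412993 -0.22928095]
pos [0.40604238 0.22066072 0.16699087] yaw -172.1504631458019 target [ 0.52455923 -0.17935871] tool shift [-0.0629 -0.4124 -0.033 ]
```

```bash

python3 -m inch '[-0.08,-0.5,-0.2,0,0,0,-0.157,-1,-0.41,0,0,0,-0.157,-1,-0.41,0,0,0]' >/dev/null
python3 -m inch '[-0.08,-0.5,0,0,0,0,-0.157,-1,0,0,0,0,-0.157,-1,0,0,0,0]' >/dev/null
python3 -m inch '[-0.08,-0.5,0,0,0,0,-0.157,-1,0,0,0,0,-0.157,-1,0,0,0,0]' >/dev/null
python3 -m inch '[-0.08,-0.5,0,0,0,0,-0.157,-1,0,0,0,0,-0.157,-1,0,0,0,0]' >/dev/null
python3 -m inch '[-0.08,-0.5,0,0,0,0.08,-0.157,-1,0,0,0,0.16,-0.157,-1,0,0,0,0.24,-0.157,-1,0,0,0,0.32,-0.157,-1,0,0,0,0.4,-0.157,-1,0,0,0,0.48,-0.157,-1,0,0,0,0.56,-0.157,-1,0,0,0,0.609]'
python3 -m inch '[0,0,0,0,0,0.08,0,0,0,0,0,0.16,0,0,0,0,0,0.24,0,0,0,0,0,0.32,0,0,0,0,0,0.4,0,0,0,0,0,0.48,0,0,0,0,0,0.56,0,0,0,0,0,0.609,0,0,0,0,0,0.609,0,0,0,0,0,0.609]' >/dev/null
cat > m.py <<'E'
from h import *
import sys
a=np.radians(-101.8);d=np.array([np.cos(a),np.sin(a)]);l=np.array([-d[1],d[0]])
J=np.array([.5141,-.2293])
ob=get_obs();Rm=R.from_quat(ob['tool_rot']).as_matrix(); p=np.array(ob['position'])
print('t',round(ob['time'],2),'jig x,y,z of tcp mm',((p[:2]-J)@d*1e3).round(1),((p[:2]-J)@l*1e3).round(1),(p[2]*1e3).round(1),'yaw',np.degrees(np.arctan2(Rm[1,0],Rm[0,0])).round(2),'F',np.array(ob['ft_force']).round(1),'w',ob['grip_width'],'q6',ob['q'][5])
E
python3 m.py
python3 - <<'E'
from h import *
import json
c=get_calibration('wrist'); im=save('wrist','w4.png')
r=rect(c,im[:,:,::-1],.029,.545,-.06,np.radians(-101.8),200,180,3)
for i in range(0,600,30): cv2.line(r,(i,0),(i,8),(0,0,255),1)
for i in range(0,540,30): cv2.line(r,(0,i),(8,i),(0,0,255),1)
v=np.zeros((540,800,3),np.uint8); v[:,:600]=r; v[:150,600:]=cv2.resize(im[:,:,::-1],(200,150)); cv2.imwrite('pics/r4.png',v)
json.dump({k:np.array(v).tolist() for k,v in c.items()},open('w4.json','w'))
E
```

```text
time: 13.97
position: [0.5205, -0.1666, 0.1971]
tool_rot: [0.401, 0.916, 0.0, -0.002]
ft_force: [0.3, 0.3, -1.9]
grip_width: 0.0455
grip_force: 45.0
t 14.8 jig x,y,z of tcp mm -62.6 -6.4 197.6 yaw 78.35 F [-0.4  0.8 -1.5] w 0.0455247635767263 q6 -0.3113034247155108
```

View pics/r4.png

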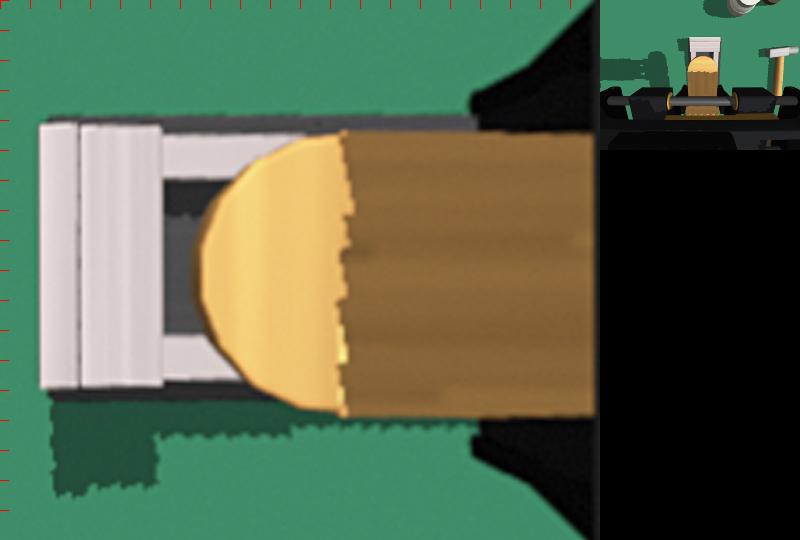

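Fences symmetric about v≈258 (jig y≈0 confirmed within 0.5 mm), heel in line with them. Move over and lower.

```bash

python3 -m inch '[-0.145,0.08,0,0,0,0,-0.145,0.08,0.4,0,0,0,-0.145,0.08,0.8,0,0,0,-0.145,0.08,0.8,0,0,0]' >/dev/null
python3 -m inch '[0,0,0.3,0,0,0,0,0,0.5,0,0,0,0,0,0.5,0,0,0]' ; python3 m.py
python3 -m inch '[0,0,0.2,0,0,0,0,0,0.4,0,0,0,0,0,0.5,0,0,0,0,0,0.5,0,0,0]' ; python3 m.py
```

```text
time: 15.43
position: [0.5237, -0.1799, 0.0931]
tool_rot: [0.776, 0.631, -0.001, -0.002]
ft_force: [-0.2, -0.0, -1.0]
grip_width: 0.0456
grip_force: 45.0
t 15.43 jig x,y,z of tcp mm -50.3 -0.7 93.1 yaw 78.26 F [-0.2 -0.  -1. ] w 0.04557800377546451 q6 -0.3275353936004803
time: 15.77
position: [0.5247, -0.1802, 0.0547]
tool_rot: [0.776, 0.631, -0.0, -0.001]
ft_force: [-0.9, 0.6, -1.0]
grip_width: 0.0454
grip_force: 45.0
t 15.77 jig x,y,z of tcp mm -50.3 0.3 54.7 yaw 78.25 F [-0.9  0.6 -1. ] w 0.04535815895097841 q6 -0.32702985122732986
```

```bash

python3 -m inch '[0,0,0.06,0,0,0,0,0,0.12,0,0,0,0,0,0.14,0,0,0,0,0,0.14,0,0,0]' ; python3 m.py
python3 -m inch '[0,0,0.01,0,0,0,0,0,0.02,0,0,0,0,0,0.02,0,0,0]' ; python3 m.py
```

```text
time: 16.1
position: [0.5249, -0.1801, 0.0439]
tool_rot: [0.776, 0.631, 0.0, 0.0]
ft_force: [0.2, -0.1, -0.7]
grip_width: 0.0455
grip_force: 45.0
t 16.1 jig x,y,z of tcp mm -50.4 0.5 43.9 yaw 78.25 F [ 0.2 -0.1 -0.7] w 0.0455277826659388 q6 -0.32673502514494296
time: 16.35
position: [0.5251, -0.1802, 0.0427]
tool_rot: [0.776, 0.631, 0.0, 0.0]
ft_force: [-1.1, -1.0, 2.4]
grip_width: 0.0454
grip_force: 45.0
t 16.35 jig x,y,z of tcp mm -50.3 0.8 42.7 yaw 78.25 F [-1.1 -1.   2.4] w 0.045355422339421955 q6 -0.32664277132994396
```

```bash

python3 -m inch '[0,0,0,0,0,0,0,0,-0.02,0,0,0,0,0,-0.02,0,0,0,0,0,-0.02,0,0,0,0,0,-0.02,0,0,0]' 76 
python3 -m inch '[-0.3,0,0,0,0,0,-0.59,0,0,0,0,0,-0.59,0,0,0,0,0,-0.59,0,0,0,0,0]' ; python3 m.py
python3 -m inch '[0,0,0,0,0,0,0,0,0,0,0,0,0,0,0,0,0,0,0,0,0,0,0,0,0,0,0,0,0,0]' 50 20 ; python3 m.py
```

```text
time: 16.77
position: [0.5249, -0.1801, 0.0438]
tool_rot: [0.776, 0.631, 0.0, 0.0]
ft_force: [-0.4, -0.4, 0.2]
grip_width: 0.0706
grip_force: 0.0
time: 17.1
position: [0.5152, -0.2273, 0.0437]
tool_rot: [0.777, 0.63, 0.0, 0.0]
ft_force: [0.4, 0.1, -0.3]
grip_width: 0.0758
grip_force: 0.0
t 17.1 jig x,y,z of tcp mm -2.2 0.7 43.7 yaw 78.11 F [ 0.4  0.1 -0.3] w 0.07580435801426735 q6 -0.4066120952585075
time: 17.52
position: [0.5153, -0.2254, 0.0437]
tool_rot: [0.776, 0.631, 0.0, -0.0]
ft_force: [0.9, 0.6, -0.4]
grip_width: 0.0561
grip_force: 20.0
t 17.52 jig x,y,z of tcp mm -4.0 0.4 43.7 yaw 78.29 F [ 0.9  0.6 -0.4] w 0.05610187007197455 q6 -0.40710744344549044
```

```bash

python3 -m inch '[0.1,0,0,0,0,0,0.2,0,0,0,0,0,0.3,0,0,0,0,0,0.36,0,0,0,0,0,0.36,0,0,0,0,0]'; python3 m.py
python3 -m inch '[0.02,0,0,0,0,0,0.04,0,0,0,0,0,0.05,0,0,0,0,0,0.05,0,0,0,0,0]' ; python3 m.py
```

```text
time: 17.93
position: [0.5211, -0.1962, 0.0437]
tool_rot: [0.775, 0.632, 0.0, -0.001]
ft_force: [0.5, 1.0, 0.2]
grip_width: 0.0556
grip_force: 20.0
t 17.93 jig x,y,z of tcp mm -33.8 0.1 43.7 yaw 78.33 F [0.5 1.  0.2] w 0.055571414582719664 q6 -0.35789218687762175
time: 18.27
position: [0.522, -0.1941, 0.0437]
tool_rot: [0.776, 0.631, 0.0, -0.0]
ft_force: [0.6, 0.7, -1.2]
grip_width: 0.056
grip_force: 20.0
t 18.27 jig x,y,z of tcp mm -36.0 0.5 43.7 yaw 78.22 F [ 0.6  0.7 -1.2] w 0.055963497296673756 q6 -0.3514914529567444
```

```bash

python3 -m inch '[0.015,0,0,0,0,0,0.03,0,0,0,0,0,0.03,0,0,0,0,0]'; python3 m.py
python3 -m inch '[0.015,0,0,0,0,0,0.03,0,0,0,0,0,0.03,0,0,0,0,0]'; python3 m.py
```

```text
time: 18.52
position: [0.5224, -0.1918, 0.0437]
tool_rot: [0.776, 0.631, 0.0, -0.0]
ft_force: [0.2, -0.6, -0.5]
grip_width: 0.0556
grip_force: 20.0
t 18.52 jig x,y,z of tcp mm -38.4 0.5 43.7 yaw 78.23 F [ 0.2 -0.6 -0.5] w 0.05559576730934151 q6 -0.3472905565763036
time: 18.77
position: [0.523, -0.1905, 0.0438]
tool_rot: [0.775, 0.632, -0.001, 0.001]
ft_force: [-2.0, -4.6, -0.8]
grip_width: 0.0556
grip_force: 20.0
t 18.77 jig x,y,z of tcp mm -39.8 0.8 43.8 yaw 78.33 F [-2.  -4.6 -0.8] w 0.05562457755245591 q6 -0.34339953312090055
```

```bash

python3 -m inch '[0.015,0,0,0,0,0,0.025,0,0,0,0,0,0.025,0,0,0,0,0]'; python3 m.py
python3 -m inch '[0,0,0,0,0,0,0,0,0,0,0,0,0,0,0,0,0,0,0,0,0,0,0,0]' 76 
python3 -m inch '[-0.1,0,-0.5,0,0,0,-0.3,0,-1,0,0,0,-0.6,0,-1,0,0,0,-0.6,0,-1,0,0,0]'
python3 -m inch '[0,0,-0.5,0,0,0,-0.3,0,-1,0,0,0,-0.6,0,-1,0,0,0,-0.6,0,-1,0,0,0]'; python3 m.py
python3 - <<'E'
from h import *
import json
c=get_calibration('wrist'); im=save('wrist','w5.png')
r=rect(c,im[:,:,::-1],.033,.545,-.06,np.radians(-101.8),260,120,3)
for i in range(0,780,30): cv2.line(r,(i,0),(i,8),(0,0,255),1)
cv2.imwrite('pics/r5.png',r)
json.dump({k:np.array(v).tolist() for k,v in c.items()},open('w5.json','w'))
E
```

```text
time: 19.02
position: [0.5234, -0.1904, 0.0441]
tool_rot: [0.775, 0.632, -0.001, 0.002]
ft_force: [-4.5, -10.5, 0.0]
grip_width: 0.0558
grip_force: 19.9
t 19.02 jig x,y,z of tcp mm -40.0 1.1 44.1 yaw 78.44 F [ -4.5 -10.5   0. ] w 0.05581887399882224 q6 -0.3404127112484532
time: 19.35
position: [0.5233, -0.187, 0.0438]
tool_rot: [0.776, 0.631, 0.0, -0.0]
ft_force: [0.3, 0.7, 0.3]
grip_width: 0.0727
grip_force: 0.0
time: 19.68
position: [0.5156, -0.2388, 0.1265]
tool_rot: [0.776, 0.63, 0.001, 0.004]
ft_force: [-0.1, 0.2, 0.0]
grip_width: 0.0759
grip_force: 0.0
time: 20.02
position: [0.5052, -0.286, 0.2064]
tool_rot: [0.776, 0.63, 0.0, 0.004]
ft_force: [0.3, -1.5, 0.1]
grip_width: 0.076
grip_force: 0.0
t 20.02 jig x,y,z of tcp mm 57.3 2.9 206.4 yaw 78.13 F [ 0.3 -1.5  0.1] w 0.07602311729457742 q6 -0.4986886795903498
```

View pics/r5.png

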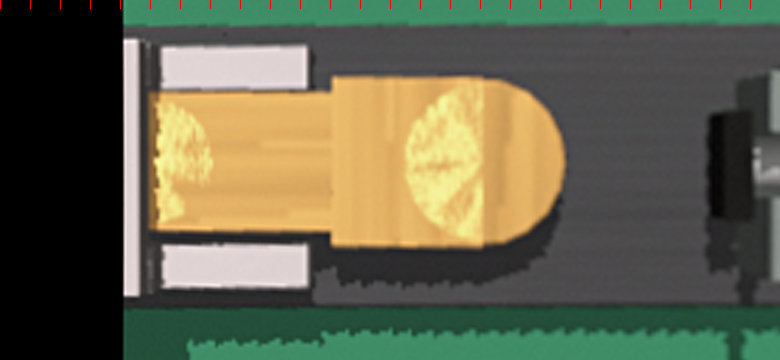

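Sole is home: toe at u=565 (jig x≈16), heel under the bridge, straight between fences. Now the handle.

```bash

python3 -m inch '[-0.5,-0.04,0,0,0,0.08,-1,-0.086,0,0,0,0.16,-1,-0.086,0,0,0,0.24,-1,-0.086,0,0,0,0.32,-1,-0.086,0,0,0,0.4,-1,-0.086,0,0,0,0.48,-1,-0.086,0,0,0,0.56,-1,-0.086,0,0,0,0.64,-1,-0.086,0,0,0,0.72,-1,-0.086,0,0,0,0.8,-1,-0.086,0,0,0,0.88,-1,-0.086,0,0,0,0.96,-1,-0.086,0,0,0,1,-1,-0.086,0,0,0,1]' 60 30; python3 m.py
python3 - <<'E'
from h import *
c=get_calibration('wrist'); im=save('wrist','w6.png')
a=np.radians(-101.8);d=np.array([np.cos(a),np.sin(a)]);l=np.array([-d[1],d[0]]);J=np.array([.5141,-.2293])
W=lambda x,y,z:[*(J+x/1e3*d+y/1e3*l),z/1e3]
print('pred grip top swing0,.05,.1',proj(c,[W(145,-105*np.sin(s),30+105*np.cos(s)) for s in(0,.05,.1)]).round(1).tolist(),'ctr .05',proj(c,[W(145,-4,115)]).round(1).tolist())
for k in cut_out('wrist','grip')[:2]: print(k['conf'],k['bbox'])
E
```

```text
time: 21.23
position: [0.4803, -0.3561, 0.202]
tool_rot: [0.995, -0.103, -0.002, -0.002]
ft_force: [0.5, 1.0, -0.3]
grip_width: 0.06
grip_force: 0.0
t 21.23 jig x,y,z of tcp mm 131.0 -7.2 202.0 yaw -11.78 F [ 0.5  1.  -0.3] w 0.06000335218116374 q6 0.9509646085121575
pred grip top swing0,.05,.1 [[278.9, 200.6], [278.8, 206.6], [278.7, 212.4]] ctr .05 [[277.6, 197.9]]
0.92 [266.9, 170.4, 291.0, 215.6]
0.34 [47.7, 148.7, 168.6, 195.7]
```

View pics/w6.png

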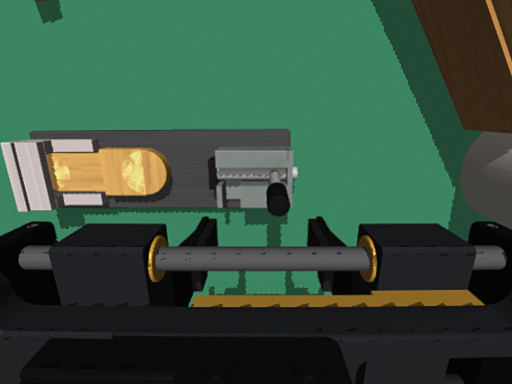

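```bash

python3 -m inch '[0.04,0.16,0,0,0,0,0.04,0.16,0.2,0,0,0,0.04,0.16,0.4,0,0,0,0.04,0.16,0.4,0,0,0]'; python3 m.py
python3 -m inch '[0,0,0.3,0,0,0,0,0,0.5,0,0,0,0,0,0.63,0,0,0,0,0,0.63,0,0,0,0,0,0.63,0,0,0]'; python3 m.py
```

```text
time: 21.67
position: [0.4798, -0.3709, 0.1687]
tool_rot: [0.995, -0.102, -0.002, -0.002]
ft_force: [-0.5, 0.5, -0.6]
grip_width: 0.0597
grip_force: 0.0
t 21.67 jig x,y,z of tcp mm 145.7 -4.6 168.7 yaw -11.73 F [-0.5  0.5 -0.6] w 0.059747507196973616 q6 0.9335554932745692
time: 22.08
position: [0.4813, -0.3719, 0.1213]
tool_rot: [0.995, -0.102, -0.0, -0.0]
ft_force: [1.1, -0.1, 0.3]
grip_width: 0.0601
grip_force: 0.0
t 22.08 jig x,y,z of tcp mm 146.2 -3.0 121.3 yaw -11.75 F [ 1.1 -0.1  0.3] w 0.06014014699119429 q6 0.9344842977611122
```

```bash

python3 -m inch '[0,0,0,0,0,0,0,0,0,0,0,0,0,0,0,0,0,0,0,0,0,0,0,0,0,0,0,0,0,0,0,0,0,0,0,0,0,0,0,0,0,0]' 15 35; python3 m.py
python3 -m inch '[0,-0.1,0,0,0,0,0,-0.2,0,0,0,0,0,-0.3,0,0,0,0,0,-0.4,0,0,0,0,0,-0.5,0,0,0,0,0,-0.6,0,0,0,0,0,-0.6,0,0,0,0,0,-0.6,0,0,0,0]'; python3 m.py
```

```text
time: 22.67
position: [0.4813, -0.3712, 0.1215]
tool_rot: [0.995, -0.103, 0.0, -0.0]
ft_force: [1.9, 6.5, 1.7]
grip_width: 0.0218
grip_force: 3.6
t 22.67 jig x,y,z of tcp mm 145.6 -3.1 121.5 yaw -11.78 F [1.9 6.5 1.7] w 0.02180625140594837 q6 0.9349079937508943
time: 23.33
position: [0.491, -0.3276, 0.1216]
tool_rot: [0.995, -0.101, 0.0, 0.004]
ft_force: [-3.9, -8.2, -2.6]
grip_width: 0.0194
grip_force: 35.0
t 23.33 jig x,y,z of tcp mm 101.0 -2.5 121.6 yaw -11.63 F [-3.9 -8.2 -2.6] w 0.019362476705758372 q6 1.002824967604936
```

```bash

python3 -m inch '[0,-0.03,0,0,0,0,0,-0.06,0,0,0,0,0,-0.075,0,0,0,0,0,-0.075,0,0,0,0]'; python3 m.py
```

```text
time: 23.67
position: [0.4922, -0.3224, 0.1216]
tool_rot: [0.995, -0.102, 0.001, 0.004]
ft_force: [-4.3, -9.2, -1.9]
grip_width: 0.0192
grip_force: 35.0
t 23.67 jig x,y,z of tcp mm 95.6 -2.4 121.6 yaw -11.66 F [-4.3 -9.2 -1.9] w 0.019172201474488625 q6 1.0116282169992592
```

```bash

python3 -m inch '[-0.06,0,0.005,0,0,0,-0.127,0,0.012,0,0,0,-0.18,0,0.023,0,0,0,-0.236,0,0.035,0,0,0,-0.29,0,0.05,0,0,0,-0.341,0,0.068,0,0,0,-0.444,0,0.11,0,0,0,-0.444,0,0.11,0,0,0]'; python3 m.py
```

```text
time: 24.33
position: [0.4606, -0.3179, 0.1147]
tool_rot: [0.995, -0.102, 0.005, 0.007]
ft_force: [0.6, -11.4, 1.6]
grip_width: 0.0193
grip_force: 35.0
t 24.33 jig x,y,z of tcp mm 97.6 -34.3 114.7 yaw -11.73 F [  0.6 -11.4   1.6] w 0.01930689017160868 q6 0.9765395051190825
```

```bash

python3 -m inch '[-0.05,-0.02,0.026,0,0,0,-0.098,-0.02,0.054,0,0,0,-0.145,-0.02,0.083,0,0,0,-0.189,-0.02,0.115,0,0,0,-0.232,-0.02,0.15,0,0,0,-0.273,-0.02,0.186,0,0,0,-0.312,-0.02,0.225,0,0,0,-0.35,-0.02,0.266,0,0,0,-0.372,-0.02,0.291,0,0,0,-0.372,-0.02,0.291,0,0,0]'; python3 m.py
```

```text
time: 25.17
position: [0.4304, -0.3093, 0.0909]
tool_rot: [0.995, -0.102, 0.003, 0.005]
ft_force: [-3.7, -10.7, 3.8]
grip_width: 0.0187
grip_force: 35.0
t 25.17 jig x,y,z of tcp mm 95.4 -65.6 90.9 yaw -11.68 F [ -3.7 -10.7   3.8] w 0.018740756881911565 q6 0.9471047800854547
```

```bash

python3 -m inch '[0,0.02,0,0,0,0,0,0.04,0,0,0,0,0,0.06,0,0,0,0,0,0.06,0,0,0,0]'; python3 m.py
python3 -m inch '[0,0,0,0,0,0,0,0,0,0,0,0,0,0,0,0,0,0,0,0,0,0,0,0,0,0,0,0,0,0]' 50; python3 m.py
python3 -m inch '[0,0,-0.3,0,0,0,0,0,-0.7,0,0,0,0,0,-1,0,0,0,0,0,-1,0,0,0]' >/dev/null
python3 -m inch '[-0.3,0,-0.3,0,0,0,-0.7,0,-0.3,0,0,0,-0.7,0,-0.3,0,0,0,-0.7,0,-0.3,0,0,0]' ; python3 m.py
python3 - <<'E'
from h import *
c=get_calibration('wrist'); im=save('wrist','w7.png')
a=np.radians(-101.8);d=np.array([np.cos(a),np.sin(a)]);l=np.array([-d[1],d[0]]);J=np.array([.5141,-.2293])
W=lambda x,y,z:[*(J+x/1e3*d+y/1e3*l),z/1e3]
print('face locked@30',proj(c,[W(23,0,41)]).round(0).tolist(),'toe home',proj(c,[W(17,0,33)]).round(0).tolist(),'grip ctr s=.85 x100',proj(c,[W(100,-64,86)]).round(0).tolist())
a=im[:,:,::-1]; b=camera('side')[80:220,220:380,::-1]
v=np.zeros((600,800,3),np.uint8); v[:,:]=cv2.resize(a,(800,600)); v[350:,515:]=cv2.resize(b,(285,250)); cv2.imwrite('pics/w7c.png',v)
E
```

```text
time: 25.5
position: [0.4295, -0.313, 0.0909]
tool_rot: [0.995, -0.102, 0.003, 0.004]
ft_force: [-3.9, -7.4, 3.9]
grip_width: 0.0191
grip_force: 35.0
t 25.5 jig x,y,z of tcp mm 99.3 -65.6 90.9 yaw -11.72 F [-3.9 -7.4  3.9] w 0.019125304825231663 q6 0.9394344666709071
time: 25.92
position: [0.4274, -0.3075, 0.089]
tool_rot: [0.995, -0.102, -0.001, -0.001]
ft_force: [-0.6, 0.5, 0.3]
grip_width: 0.0439
grip_force: 0.0
t 25.92 jig x,y,z of tcp mm 94.3 -68.9 89.0 yaw -11.74 F [-0.6  0.5  0.3] w 0.043886709251359374 q6 0.9391198759659178
time: 26.58
position: [0.3713, -0.2956, 0.1927]
tool_rot: [0.995, -0.103, -0.001, -0.001]
ft_force: [0.9, -0.7, 0.7]
grip_width: 0.0501
grip_force: 0.0
t 26.58 jig x,y,z of tcp mm 94.1 -126.2 192.7 yaw -11.82 F [ 0.9 -0.7  0.7] w 0.05010993397470803 q6 0.8685196818259848
face locked@30 [[192.0, 63.0]] toe home [[188.0, 64.0]] grip ctr s=.85 x100 [[268.0, 130.0]]
```

View pics/w7c.png

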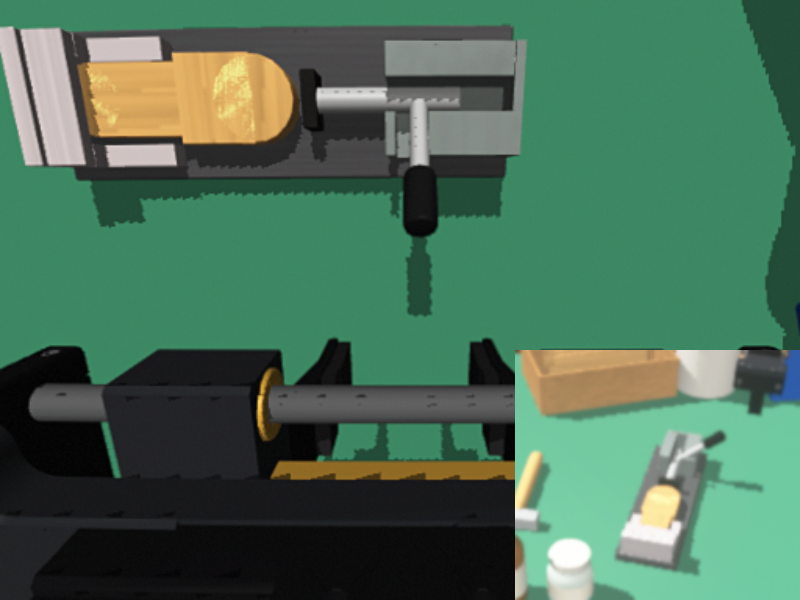

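The handle lies in the notch with its grip at (420,200). The plunger face at (310,100) stands just clear of the toe at (298,100), and the sole is home under the bridge.

```bash
python3 -c "
from rig import hand_in; print(hand_in())"
```

```text
the job is handed in; nothing more can be done
None
```

I handed the job in at about 27 s: the sole lies the same way up on the jig bed, home against the heel stop under the bridge, with the plunger pushed in and its handle locked in the notch in front of the toe; the jar, bottle, hammer and last were not touched.

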